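# Load and open a gas-sensor calibration dock

### The arm

A 7-joint arm with a two-finger parallel gripper is mounted at the origin on the work surface. World frame = base frame: x ahead of the robot, y to its left, z up, the work surface at z = 0. Lengths are in m, angles in degrees, forces in N, time in s.
With the tool pointing down it reaches from about 0.375 to 0.925 m from the base axis. Payload 3.1 kg.
Tool frame: the origin (TCP) lies on the mounting face of the last link; the fingertips stand 173 mm ahead of it and the grasp point (between the pads) lies 155 mm ahead of it; z points along the fingers, y is the line along which they close (so a half turn about z gives the same grasp; the last joint's range is limited). The gripper opens to 85 mm and grips with 20 to 120 N. Pads are 22 mm wide; open, the fingers measure 114 mm over their backs; the gripper's body (76 mm by 85 mm) begins 54 mm behind the grasp point. The pads swing forward as they close: fully open they stand 13 mm farther back than shut.
Start: joints at [-76.364, 21.939, 2.515, 91.553, -1.026, 66.532, -2.859], TCP at [0.214, 0.614, 0.405] pointing down, gripper open.
Joint ranges: [-149.38, 149.38], [-23.57, 123.04], [-84.95, 90], [0, 143.3], [-89.99, 269.99], [3.08, 112.72], [-163.45, 163.45]. Speed limits (degrees/s): [159.86, 159.86, 180, 180, 180, 180, 180].

### API

Orientations are given as [roll, pitch, yaw] about the fixed x, y, z axes, in that order (R = Rz(yaw) Ry(pitch) Rx(roll)).
In Python, from bench import ctrl gives the robot as it stands. The module is installed in compiled form; this text tells all that it offers. Calls block until the motion is done:
- ctrl.move_pose(position, orientation): joint-space move of the TCP to a pose.
- ctrl.servo_line(position, rotation=None, speed=0.15, threshold=None): straight line of the TCP; rotation=None keeps the orientation; speed is the mean speed in m/s. With threshold (N) it stops when the force on the tool has changed by that much, and returns True; else False.
- ctrl.movej(angles): joint-space move.
- ctrl.command_gripper(opening, effort=None): finger opening in m; effort is the grip in N (None keeps the last); returns when the fingers have stopped.
- ctrl.sleep(seconds).
- ctrl.ik(position, orientation): joint angles nearest the present ones, or None.
- ctrl.observe(): the state.
- ctrl.snapshot(name): name is "scene" or "top" or "wrist"; returns a dict with "pixels" (384x512x3 uint8, red, green, blue), "depth" (384x512 float32, m along the optical axis (not along the pixel's ray), 0 where there is no reading), "mtx" (3x3 intrinsics, pixels), "view" (4x4, takes a point from world to camera coordinates). Camera axes: x right, y up, looking along -z (the intrinsics and any distortion apply to the point x, -y, -z); pixel columns grow to the right and rows downward; lengths in m; the calibration is good to about 2 mm. A picture is of the moment at which its call begins.
A pose or a line that the arm cannot do raises ctrl.MotionError and nothing moves.
- ctrl.close_job(): hands the job in; it is judged then, once.
The state is a dict: "time_s": time; "qpos": joint angles; "dq": joint speeds; "tau": joint torques, N m; "position": TCP position; "orientation": TCP orientation; "wrist_force": force on the tool from outside, world axes, zero at the start; "wrist_torque": the same for the moment, N m; "gripper_width": finger opening in m; "finger_force": force on a finger pad.
Only numpy, scipy, OpenCV 4.12 (cv2) and the standard library are available. Lean on these libraries where they do the work, as an engineer would, in place of code of your own. Each camera call takes 0.05 s, during which the arm holds its last target. There are 200 camera calls.

### The job

Load every sensor cartridge into the calibration dock, one to a bay (any bay), flat on the bay floor with its brass nose towards the gas rail, then press the red lever down until its detent holds it. Only after that take the flat screwdriver and use it to turn both slotted valves counter-clockwise to fully open, until they stop; then stand the screwdriver back in its stand. Do not touch the valves with the fingers, and leave everything else on the bench where it is.

Things in the scene. Friction and masses are not known exactly. Their poses are not given: they have to be found in the camera images.
- cartridge1_rib (a point): sensor cartridge 1 (may be absent; all alike), 0.16 kg: centre of the black grasp rib on its top (56 long in x, 20 wide in y, 26 mm high). White body 80 x 46 x 30 mm, orange band, brass nose tube 14 mm long at its +x end. This point is 43 mm above the underside, 13 mm below the rib's top, 10 mm behind the body's centre (away from the nose). x towards the nose, z up.
- cartridge2_rib (a point): sensor cartridge 2 (may be absent; all alike), 0.16 kg: centre of the black grasp rib on its top (56 long in x, 20 wide in y, 26 mm high). White body 80 x 46 x 30 mm, orange band, brass nose tube 14 mm long at its +x end. This point is 43 mm above the underside, 13 mm below the rib's top, 10 mm behind the body's centre (away from the nose). x towards the nose, z up.
- cartridge3_rib (a point): sensor cartridge 3 (may be absent; all alike), 0.16 kg: centre of the black grasp rib on its top (56 long in x, 20 wide in y, 26 mm high). White body 80 x 46 x 30 mm, orange band, brass nose tube 14 mm long at its +x end. This point is 43 mm above the underside, 13 mm below the rib's top, 10 mm behind the body's centre (away from the nose). x towards the nose, z up.
- cartridge4_rib (a point): sensor cartridge 4 (may be absent; all alike), 0.16 kg: centre of the black grasp rib on its top (56 long in x, 20 wide in y, 26 mm high). White body 80 x 46 x 30 mm, orange band, brass nose tube 14 mm long at its +x end. This point is 43 mm above the underside, 13 mm below the rib's top, 10 mm behind the body's centre (away from the nose). x towards the nose, z up.
- bay1 (a point): bay 1 of 4 of the fixed dock (a row along y, 62 mm apart): where the rib centre of a seated cartridge belongs, 51 mm above the bench. x axis towards the steel gas rail with brass nozzles (the way the cartridge's nose must point), z up. Bay floor 8 mm above the bench, dividers and lips to 16-22 mm; 88 x 54 mm inside (4 mm play all round). The red lever is at the row's +y end.
- bay2 (a point): bay 2 of 4 of the fixed dock (a row along y, 62 mm apart): where the rib centre of a seated cartridge belongs, 51 mm above the bench. x axis towards the steel gas rail with brass nozzles (the way the cartridge's nose must point), z up. Bay floor 8 mm above the bench, dividers and lips to 16-22 mm; 88 x 54 mm inside (4 mm play all round). The red lever is at the row's +y end.
- bay3 (a point): bay 3 of 4 of the fixed dock (a row along y, 62 mm apart): where the rib centre of a seated cartridge belongs, 51 mm above the bench. x axis towards the steel gas rail with brass nozzles (the way the cartridge's nose must point), z up. Bay floor 8 mm above the bench, dividers and lips to 16-22 mm; 88 x 54 mm inside (4 mm play all round). The red lever is at the row's +y end.
- bay4 (a point): bay 4 of 4 of the fixed dock (a row along y, 62 mm apart): where the rib centre of a seated cartridge belongs, 51 mm above the bench. x axis towards the steel gas rail with brass nozzles (the way the cartridge's nose must point), z up. Bay floor 8 mm above the bench, dividers and lips to 16-22 mm; 88 x 54 mm inside (4 mm play all round). The red lever is at the row's +y end.
- lever (a joint): the red sealing lever at the dock's +y end, rad: 0 = up (as it starts), 0.6 = fully down on its stop. It is sprung upward (about 8 N at the pad) until 0.4; beyond that its over-centre detent pulls it down to the stop and holds it there. Let go before 0.4, it springs back up. Hinge axis along the bays' y, 110 mm beyond the pad (+x), 35 mm above the bench.
- lever_pad (a point): middle of the top face of the lever's red pad (34 x 40 mm), the place to press; about 93 mm above the bench when up, 30 mm when down
- valve1: one of two alike fixed slotted valves: aluminium block 74 x 74 x 52 mm with pipe stubs along its x axis and, in a 40 mm square well in its top, a brass screw head. Origin under its centre, z up.
- valve1_screw (a joint): turn of the screw head of valve1, rad, growing counter-clockwise seen from above: 0 = shut (slot across the pipe stubs), 1.6 = open on its stop (slot along the pipe stubs). It stays where it is left (about 0.1 N m to turn).
- valve1_slot (a point): centre of the slot of valve1 at the level of the head's top face, 50 mm above the bench; its x axis lies along the slot and turns with the head. Head 34 mm across; slot 6.2 mm wide, 6 mm deep, open at both ends. The head is sprung: it gives up to 4 mm downward, 0.6 N to start and 1.2 N per mm.
- valve2: the other of two alike fixed slotted valves: aluminium block 74 x 74 x 52 mm with pipe stubs along its x axis and, in a 40 mm square well in its top, a brass screw head. Origin under its centre, z up.
- valve2_screw (a joint): turn of the screw head of valve2, rad, growing counter-clockwise seen from above: 0 = shut (slot across the pipe stubs), 1.6 = open on its stop (slot along the pipe stubs). It stays where it is left (about 0.1 N m to turn).
- valve2_slot (a point): centre of the slot of valve2 at the level of the head's top face, 50 mm above the bench; its x axis lies along the slot and turns with the head. Head 34 mm across; slot 6.2 mm wide, 6 mm deep, open at both ends. The head is sprung: it gives up to 4 mm downward, 0.6 N to start and 1.2 N per mm.
- driver_grip (a point): flat screwdriver, upright in its stand: the point to grasp, on the axis of its square handle (28 x 28 mm, 90 mm long, red with a black band), 135 mm above the blade's tip and 35 mm below the handle's top. z axis up along the handle, x axis along the blade's width and square to one pair of handle faces. 0.16 kg.
- driver_tip (a point): middle of the screwdriver's blade tip, same axes; blade 16 mm wide (x), 3.2 mm thick (y), 20 mm long, then an 8 mm shaft; the handle's underside is 80 mm above the tip.
- stand_seat (a point): where the blade's tip is when the screwdriver stands home in the stand (the handle's underside rests on the tube), 6 mm above the bench. The stand is fixed: a blue square tube 40 mm wide, 86 mm high, with a 22 mm square hole, on a steel foot 85 mm square and 4 mm thick.
- fittings_cup: bystander, not part of the job: grey cup 70 mm across, 60 mm high; origin at its underside
- meter: bystander, not part of the job: yellow hand meter 150 x 80 x 35 mm; origin at its underside
- regulator_box: bystander, not part of the job: cardboard box 100 x 140 x 60 mm; origin at its underside
- blank_flange: bystander, not part of the job: steel disc 60 mm across, 20 mm thick; origin at its underside
- filter_can: bystander, not part of the job: blue can 48 mm across, 70 mm high; origin at its underside
Not all that is in view belongs to the job. What is shaped like the part that bears cartridge2_rib but green is not meant.

How it is judged:
By the outcome, as a careful person would: the job done as asked, in the order asked, and still so for the second after the job is handed in, with the robot touching nothing.
Of cartridge1, cartridge2, cartridge3, cartridge4 only 2 to 4 are there at a start; the rules pass over those that are not, and their reading is None.
At some moment in a run one of cartridge1, cartridge2, cartridge3, cartridge4 may be knocked a few centimetres aside while the robot is not near it.
It also fails if it takes over 210 s, if anything falls off the work surface, if the arm or the gripper's body presses on something with over 40 N, if the wrist force passes 120 N, or if a joint passes its speed limit or range.

## Working session

There is one attempt and no reset: what is moved stays moved. The work goes in short steps, each a Python script; the robot and the scene stay as the last script left them, time stands still between calls to the robot, and variables do not carry over. Pictures are saved under pics/ and viewed, at most 14 in all, crops included, and the job is handed in when it is done.

```bash
mkdir -p pics; ls
cat > h.py <<'E'
import numpy as np, cv2
from bench import ctrl
def snap(n,f=None):
    s=ctrl.snapshot(n)
    if f: cv2.imwrite(f'pics/{f}.png',s['pixels'][:,:,::-1])
    return s
def cloud(s):
    K,V,d=s['mtx'],s['view'],s['depth']
    v,u=np.mgrid[0:384,0:512]
    c=np.stack([(u-K[0,2])/K[0,0]*d,-(v-K[1,2])/K[1,1]*d,-d],-1)
    P=(c-V[:3,3])@V[:3,:3]
    P[d==0]=np.nan
    return P
def ray(s,u,v,z):
    K,V=s['mtx'],s['view']
    r=V[:3,:3].T@np.array([(u-K[0,2])/K[0,0],-(v-K[1,2])/K[1,1],-1]); o=-V[:3,:3].T@V[:3,3]
    return o+r*(z-o[2])/r[2]
E
python3 - <<'E'
from h import *
import pickle
D={}
for n in ['top','scene']:
    s=snap(n); D[n]=s
    cv2.imwrite(f'pics/{n}0.png',cv2.resize(s['pixels'][:,:,::-1],(800,600),interpolation=cv2.INTER_CUBIC))
    print(n,s['mtx'].round(1).tolist(),s['view'].round(3).tolist(),(s['depth']==0).mean())
pickle.dump(D,open('d0.pkl','wb'))
o=ctrl.observe();print(o['time_s'],o['orientation'],o['position'],o['gripper_width'])
E
```

```text
pics
top [[484.1, 0.0, 257.7], [0.0, 484.1, 191.3], [0.0, 0.0, 1.0]] [[0.0, -1.0, -0.002, 0.041], [0.98, 0.0, 0.199, -0.461], [-0.199, -0.002, 0.98, -1.438], [0.0, 0.0, 0.0, 1.0]] 0.004053751627604167
scene [[474.4, 0.0, 259.4], [0.0, 474.4, 195.4], [0.0, 0.0, 1.0]] [[-0.502, 0.865, -0.023, 0.214], [-0.556, -0.302, 0.774, 0.198], [0.662, 0.401, 0.633, -1.673], [0.0, 0.0, 0.0, 1.0]] 0.009714762369791666
0.1 [-1.79863379e+02  7.68924882e-03  1.60766354e+02] [0.21401433 0.61329158 0.40340834] 0.0856616258383022
```

View pics/top0.png

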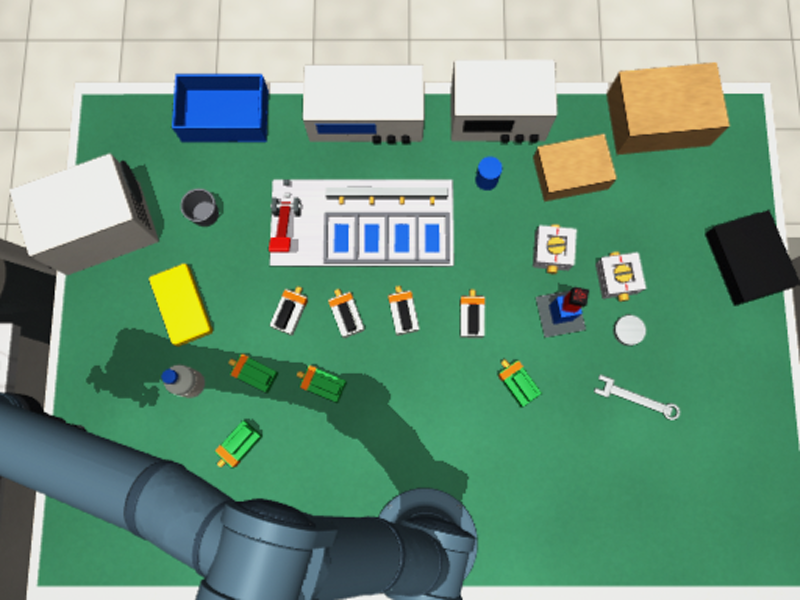

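View pics/scene0.png

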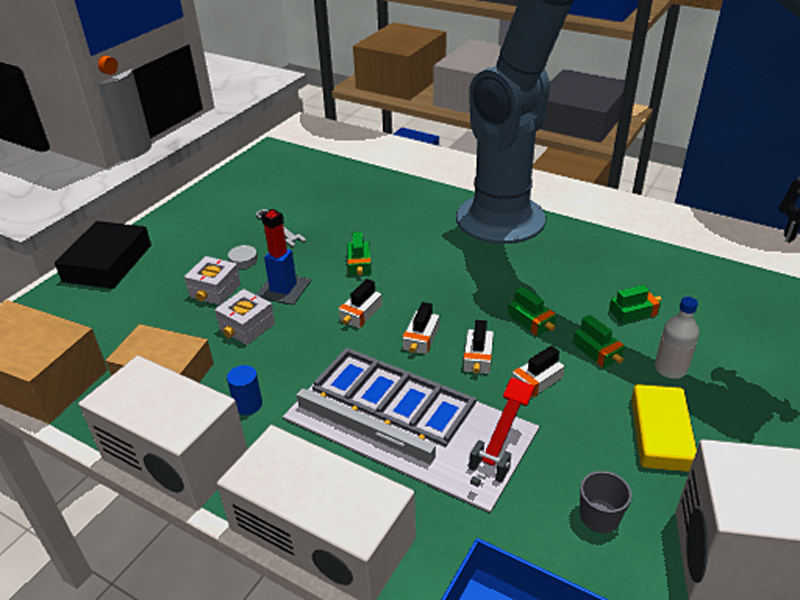

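The four white cartridges show in top0 at (289,311), (345,313), (403,310) and (473,314). The green ones at (518,382), (255,373), (323,383) and (238,444) are decoys because of their colour. The dock is at (362,222), with the lever pad at (281,244). The valves are at (556,246) and (622,273), and the screwdriver is at (575,297).

```bash
cat >> h.py <<'E'
def blobs(mask,amin):
    n,l,st,c=cv2.connectedComponentsWithStats(mask.astype(np.uint8),connectivity=4)
    return [(l==i) for i in range(1,n) if st[i,4]>=amin]
def rect(P):
    (c,wh,a)=cv2.minAreaRect((P[:,:2]*1000).astype(np.float32)); w,h=wh
    if w<h: a+=90; w,h=h,w
    return np.round(c,1),round(w,1),round(h,1),round((a+90)%180-90,1)
def ribs(s,zlo=.045,zhi=.075):
    """rib tops: centre, yaw towards orange band"""
    P=cloud(s); hsv=cv2.cvtColor(s['pixels'],cv2.COLOR_RGB2HSV); out=[]
    z=P[...,2]; o=(hsv[...,0]<22)&(hsv[...,0]>5)&(hsv[...,1]>150)&(hsv[...,2]>120)&(z<.05)
    for b in blobs((hsv[...,2]<75)&(z>zlo)&(z<zhi),25):
        Q=P[b]; zt=np.median(Q[:,2]); Q=Q[abs(Q[:,2]-np.median(Q[:,2]))<.008]; c,w,h,a=rect(Q)
        if not(35<w<75 and h<40): continue
        oo=P[o]; oo=oo[np.linalg.norm(oo[:,:2]-c/1000,axis=1)<.06]
        if len(oo)<5: continue
        d=oo[:,:2].mean(0)-c/1000
        if d@[np.cos(np.radians(a)),np.sin(np.radians(a))]<0: a+=180
        out.append((c,a,w,h,round(zt*1000,1),np.degrees(np.arctan2(d[1],d[0])).round(1)))
    return out
E
python3 - <<'E'
from h import *
import pickle
D=pickle.load(open('d0.pkl','rb'))
for n in D:
    s=D[n]; print(n); [print('rib',r) for r in ribs(s)]
    P=cloud(s);hsv=cv2.cvtColor(s['pixels'],cv2.COLOR_RGB2HSV);z=P[...,2];h,sa,v=cv2.split(hsv)
    print('benchz',np.nanmedian(z[(h>60)&(h<85)&(sa>100)]))
    x,y=P[...,0],P[...,1]
    for nm,m in dict(blue=(h>100)&(h<125)&(sa>120)&(z<.02)&(z>0),red=((h<4)|(h>176))&(sa>150)&(v>90)&(z>.02),brass=(h>15)&(h<30)&(sa>100)&(z>.03)&(z<.07)&(y<-.1), valvewhite=(sa<40)&(v>140)&(z>.044)&(z<.06)&(y<-.1)&(x>.4),).items():
        for b in blobs(m,25):
            if .3<np.nanmean(x[b])<.9: print(nm,b.sum(),rect(P[b]),'z',np.nanpercentile(z[b],[5,50,95]).round(4),'px',np.argwhere(b).mean(0)[::-1].round(0))
s=D['top']
cv2.imwrite('pics/c1.png',np.hstack([cv2.resize(s['pixels'][135:225,335:425,::-1],(400,400),interpolation=3),cv2.resize(s['pixels'][110:200,170:260,::-1],(400,400),interpolation=3)]))
E
```

```text
top
rib (array([430.3, 271.3]), -21.3, 54.9, 18.2, np.float64(55.5), np.float64(-20.0))
rib (array([429. ,  38.1]), 12.5, 54.4, 17.4, np.float64(55.7), np.float64(11.8))
rib (array([424.3, 149.9]), 21.0, 54.1, 15.9, np.float64(56.0), np.float64(20.5))
rib (array([420.4, -94.9]), -1.7, 56.2, 16.1, np.float64(56.0), np.float64(-2.7))
benchz 0.0005378858617889436
blue 1123 (array([885.1, 427.8]), 159.8, 87.6, -89.5) z [0.001  0.0059 0.0144] px [141.  68.]
blue 110 (array([809.3, 428.6]), 156.5, 6.6, 89.5) z [0.0017 0.0117 0.0187] px [140.  89.]
blue 154 (array([598.1, 168.1]), 59.7, 26.4, 1.4) z [0.0029 0.0081 0.0135] px [218. 152.]
blue 155 (array([598.7,  43.2]), 58.8, 25.8, 0.0) z [0.0027 0.0092 0.0142] px [257. 152.]
blue 153 (array([596.8, 106. ]), 55.6, 28.8, -0.8) z [0.003  0.0089 0.0136] px [237. 152.]
blue 153 (array([597.3, -17.7]), 56.2, 26.1, -0.2) z [0.0022 0.0087 0.0133] px [276. 152.]
red 236 (array([599.7, 276.7]), 109.9, 39.5, -3.3) z [0.0446 0.0833 0.1001] px [180. 149.]
red 27 (array([ 427.8, -270.3]), 20.0, 2.6, 76.8) z [0.1115 0.1284 0.1503] px [365. 197.]
brass 437
[... 2167 characters left out ...]
0756 0.0965] px [326. 264.]
brass 65 (array([ 510.4, -393.3]), 38.6, 35.9, -4.7) z [0.0442 0.0482 0.0511] px [135. 173.]
brass 78 (array([ 567.8, -264.7]), 39.3, 35.9, 80.9) z [0.0429 0.0481 0.0507] px [155. 196.]
brass 1104 (array([ 739.6, -308.7]), 143.1, 101.1, -77.8) z [0.0554 0.0587 0.0613] px [102. 223.]
brass 279 (array([ 840.5, -401.1]), 103.7, 9.0, 6.1) z [0.0324 0.0504 0.0675] px [ 48. 237.]
valvewhite 219 (array([ 513.1, -392.7]), 78.6, 76.6, 8.3) z [0.0478 0.0506 0.0537] px [135. 173.]
valvewhite 131 (array([ 568.4, -283.2]), 74.9, 37.6, -5.5) z [0.0473 0.0506 0.0535] px [149. 193.]
valvewhite 140 (array([ 572.9, -244. ]), 73.2, 40.0, -8.3) z [0.048  0.0508 0.0537] px [161. 198.]
```

View pics/c1.png

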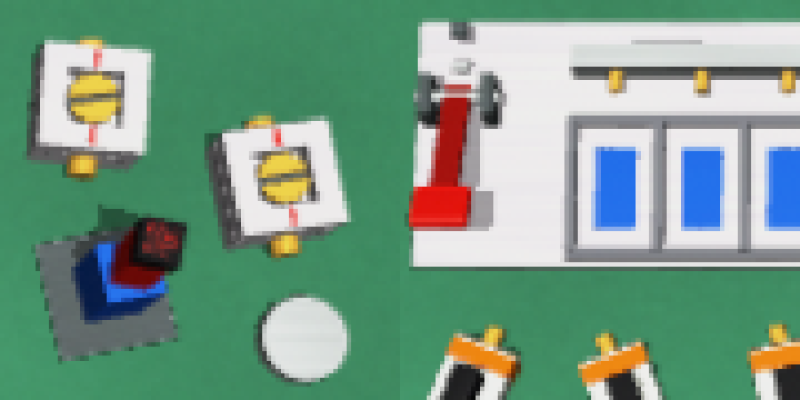

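The crop confirms two valves with their slots roughly across the stubs, the upright driver between them, and the lever up with its pad at the -x end. Next I'll take wrist views over the dock and the cartridges.

```bash
cat >> h.py <<'E'
def down(yaw): return [180,0,yaw]
def go(x,y,z,yaw): ctrl.move_pose([x,y,z],down(yaw))
def line(x,y,z,yaw=None,**k): return ctrl.servo_line([x,y,z],None if yaw is None else down(yaw),**k)
E
python3 - <<'E'
from h import *
for p in [(.43,.1,.4),(.587,.1,.3),(.45,-.27,.4)]:
    for yaw in (0,90,180,-90): print(p,yaw,np.round(ctrl.ik(list(p),down(yaw)),0) if ctrl.ik(list(p),down(yaw)) is not None else None)
go(.53,.1,.45,0)
s=snap('wrist','w0'); C=np.linalg.inv(s['view']); o=ctrl.observe()
print('cam',C[:3,3]-o['position'],C[:3,2],s['mtx'][0,0],o['time_s'],o['qpos'])
for r in ribs(s): print(r)
P=cloud(s);hsv=cv2.cvtColor(s['pixels'],cv2.COLOR_RGB2HSV);z=P[...,2];h,sa,v=cv2.split(hsv)
for nm,m in dict(blue=(h>100)&(h<125)&(sa>120)&(z<.03)&(z>-.01),red=((h<4)|(h>176))&(sa>150)&(v>90)&(z>.02),pad=((h<4)|(h>176))&(sa>150)&(z>.087)).items():
    for b in blobs(m,40): print(nm,b.sum(),rect(P[b]),np.nanpercentile(z[b],[5,50,95]).round(4))
E
```

```text
(0.43, 0.1, 0.4) 0 [ -55.   -3.   36.  121.    2.   62. -110.]
(0.43, 0.1, 0.4) 90 [-52.  -3.  33. 120.   2.  62. -20.]
(0.43, 0.1, 0.4) 180 [-46.  -2.  27. 120.   1.  62.  71.]
(0.43, 0.1, 0.4) -90 [-40.  -2.  21. 120.   1.  62. 161.]
(0.587, 0.1, 0.3) 0 [-47.  28.  42. 106. -23.  55. -85.]
(0.587, 0.1, 0.3) 90 [-42.  26.  35. 106. -18.  54.   1.]
(0.587, 0.1, 0.3) 180 [-33.  24.  24. 105. -12.  53.  86.]
(0.587, 0.1, 0.3) -90 [ 38.  45. -71. 102.  46.  69. 133.]
(0.45, -0.27, 0.4) 0 [-21.  12.  53. 111. -11.  62. -53.]
(0.45, -0.27, 0.4) 90 [-21.  12.  53. 111. -11.  62.  37.]
(0.45, -0.27, 0.4) 180 [ 36.   9. -10. 109.   2.  62. 115.]
(0.45, -0.27, 0.4) -90 [ -38.   26.   80.  111.  -28.   67. -127.]
cam [ 6.58324877e-02  7.04245374e-05 -3.12573706e-02] [0.26034031 0.00119012 0.96551619] 289.8830406001048 2.3167 [-52.83470534   8.66440226  41.70221905 105.43038576  -6.20743756
  68.20357564 -98.99493203]
(array([432.4, 271.4]), -22.2, 56.5, 19.0, np.float64(54.7), np.float64(-20.7))
(array([431.2,  38.1]), 11.9, 56.1, 20.0, np.float64(55.0), np.float64(12.2))
(array([427.8, 149.8]
[... 177 characters left out ...]
p.float64(49.0), np.float64(82.2))
blue 474 (array([ 714.9, -119.7]), 42.6, 13.9, 38.5) [0.0037 0.0164 0.0286]
blue 927 (array([597.4, 167.3]), 58.2, 28.8, -0.1) [0.0065 0.0079 0.0092]
blue 946 (array([597.5, 105.2]), 58.1, 28.7, 0.3) [0.0066 0.008  0.0094]
blue 944 (array([597.6,  43.2]), 58.1, 29.3, -0.3) [0.0067 0.008  0.0095]
blue 916 (array([597.1, -18.8]), 56.9, 28.7, 0.3) [0.0068 0.0081 0.0094]
blue 459 (array([ 445.9, -260.4]), 49.3, 24.6, -23.5) [0.006  0.0169 0.0285]
red 49 (array([664.7, 279.4]), 19.5, 3.6, 88.6) [0.0337 0.0351 0.0368]
red 2115 (array([601. , 278.8]), 109.5, 39.3, 0.3) [0.0444 0.0814 0.0978]
pad 829 (array([559.4, 278.4]), 39.0, 26.3, -89.8) [0.0878 0.094  0.0984]
```

View pics/w0.png

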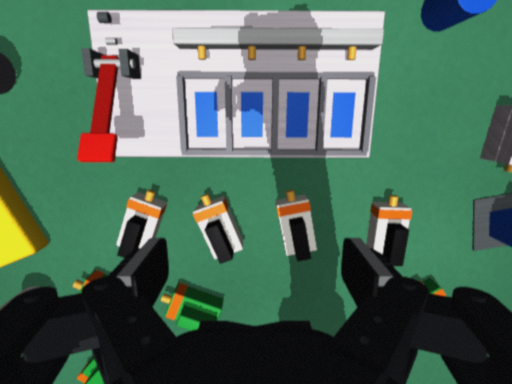

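The wrist view shows all four bays with blue floors at (206,115), (251,115), (298,114) and (342,115). The red pad is at (98,147). The white cartridges run from (140,225) to (391,230), with their noses facing the dock. I'll load the first one.

```bash
cat >> h.py <<'E'
BAYS=[(.5874,y/1000) for y in (167.3,105.2,43.2,-18.8)]
def look(tag=None):
    go(.53,.1,.45,0); s=snap('wrist',tag)
    return [r for r in ribs(s) if r[2]>48 and r[4]>52],s
def pickplace(c,a,bay):
    x,y=c/1000; a=(a+180)%360-180
    ctrl.command_gripper(.05,60)
    go(x,y,.27,a); line(x,y,.2075,speed=.08)
    ctrl.command_gripper(0,60); w=ctrl.observe()['gripper_width']
    print('width',round(w,4),'ff',ctrl.observe()['finger_force'])
    if w<.015: raise SystemExit('missed')
    line(x,y,.28,speed=.15)
    bx,by=BAYS[bay]
    go(bx,by,.28,0); line(bx,by,.235,speed=.1)
    hit=line(bx,by,.2145,speed=.03,threshold=6)
    print('hit',hit,ctrl.observe()['position'].round(4),ctrl.observe()['wrist_force'].round(1))
    ctrl.command_gripper(.045); line(bx,by,.29,speed=.2)
E
python3 - <<'E'
from h import *
R,s=look()
P=cloud(s);z=P[...,2];hsv=cv2.cvtColor(s['pixels'],cv2.COLOR_RGB2HSV)
for by in (.1673,-.0188):
    m=(abs(P[...,1]-by)<.006)&(abs(P[...,0]-.597)<.07)
    q=P[m]; q=q[np.argsort(q[:,0])]; f=q[(q[:,2]<.0105)]
    f=f[(f[:,0]>.55)&(f[:,0]<.645)];print('floor x',f[[0,-1],0], [(round(q[(q[:,0]>e)&(q[:,0]<e+.005),2].max(),4)) for e in np.arange(.54,.66,.005) if ((q[:,0]>e)&(q[:,0]<e+.005)).any()])
R.sort(key=lambda r:r[0][1]); r=R[0]; print(r)
pickplace(r[0],r[1],3)
R,s=look('w1'); [print(r) for r in R]; print(ctrl.observe()['time_s'])
E
```

```text
floor x [0.55188995 0.64404543] [np.float64(0.3613), np.float64(0.0187), np.float64(0.0187), np.float64(0.0084), np.float64(0.0089), np.float64(0.0094), np.float64(0.0097), np.float64(0.0096), np.float64(0.0097), np.float64(0.0095), np.float64(0.0095), np.float64(0.0091), np.float64(0.0098), np.float64(0.01), np.float64(0.0101), np.float64(0.0105), np.float64(0.0095), np.float64(0.0096), np.float64(0.0089), np.float64(0.0089), np.float64(0.0161), np.float64(0.0178), np.float64(0.0165), np.float64(0.0092)]
floor x [0.5518293  0.64312319] [np.float64(0.0185), np.float64(0.0193), np.float64(0.0182), np.float64(0.0088), np.float64(0.0089), np.float64(0.0098), np.float64(0.0091), np.float64(0.0101), np.float64(0.0096), np.float64(0.0096), np.float64(0.0102), np.float64(0.0101), np.float64(0.0097), np.float64(0.0098), np.float64(0.01), np.float64(0.0092), np.float64(0.0098), np.float64(0.01), np.float64(0.01), np.float64(0.0092), np.float64(0.0166), np.float64(0.0172), np.float64(0.0178), np.float64(0.0092)]
(array([422.7, -96. ]), -1.5, 56.1, 20.5, np.float64(55.0), np.float64(-1.7))
width 0.0188 ff 59.33496057987213
hit True [ 0.5873 -0.0187  0.2162] [-1.   0.3  2.5]
(array([585.4, -18.1]), -0.3, 53.8, 19.0, np.float64(63.1), np.float64(-0.7))
(array([433. , 271.2]), -23.2, 56.1, 19.7, np.float64(54.7), np.float64(-20.9))
(array([432.,  39.]), 11.7, 54.2, 18.5, np.float64(54.8), np.float64(10.6))
(array([427.4, 150. ]), 21.4, 55.7, 19.7, np.float64(54.8), np.float64(21.0))
9.8667
```

View pics/w1.png

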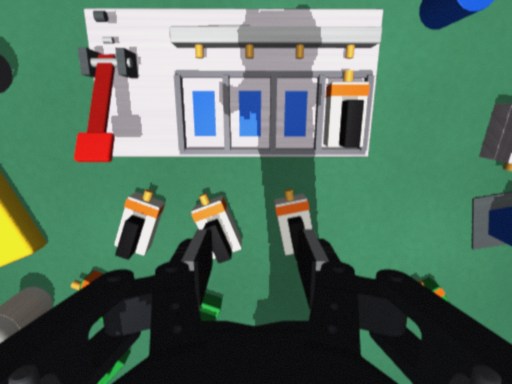

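Cartridge 4 is seated flat in the right-hand bay at (347,115), nose at the rail. I'll do the other three, re-measuring before each pick.

Run:
```python
from h import *
for bay in (2,1,0):
    go(.53,.1,.45,0); ctrl.command_gripper(.085)
    R,s=look(); free=sorted([r for r in R if r[0][0]<520],key=lambda r:r[0][1])
    print(len(R),[ (r[0],r[1]) for r in free])
    if not free: raise SystemExit('none')
    pickplace(free[0][0],free[0][1],bay)
go(.53,.1,.45,0); ctrl.command_gripper(.085)
R,s=look('w2'); [print(r) for r in R]; print(ctrl.observe()['time_s'])
P=cloud(s);z=P[...,2];h,sa,v=cv2.split(cv2.cvtColor(s['pixels'],cv2.COLOR_RGB2HSV))
Q=P[((h<4)|(h>176))&(sa>150)&(z>.04)]
for lo in np.arange(.53,.64,.006):
    q=Q[(Q[:,0]>=lo)&(Q[:,0]<lo+.006)]
    if len(q):print(lo.round(3),len(q),np.median(q[:,2]).round(4),np.ptp(q[:,1]).round(3),q[:,1].mean().round(4))
```

```text
4 [(array([430.9,  38.2]), 12.0), (array([427.6, 149.7]), 20.1), (array([432.7, 271.4]), -22.3)]
width 0.019 ff 59.50757682323456
hit True [0.5873 0.0433 0.2162] [-0.4  0.7  3.3]
4 [(array([427.5, 149.7]), 20.5), (array([433. , 271.5]), -22.5)]
width 0.0187 ff 58.94401252269745
hit True [0.5873 0.1053 0.2161] [-0.2 -0.   4.1]
4 [(array([433.2, 271.3]), -22.4)]
width 0.0191 ff 59.08212125301361
hit True [0.5873 0.1675 0.2162] [ 0.2 -0.5  3.3]
(array([586. , 105.5]), 0.1, 53.6, 17.8, np.float64(63.3), np.float64(0.2))
(array([585.8,  43.5]), -0.1, 53.7, 19.2, np.float64(63.3), np.float64(-1.4))
(array([585.6, -18.2]), -0.4, 54.0, 18.8, np.float64(63.2), np.float64(6.1))
(array([585.5, 166.5]), 0.5, 52.7, 19.0, np.float64(63.1), np.float64(-6.2))
33.825
0.542 46 0.0963 0.036 0.2773
0.548 191 0.0976 0.04 0.2771
0.554 210 0.0949 0.039 0.2774
0.56 215 0.0917 0.039 0.2774
0.566 209 0.0882 0.039 0.2775
0.572 156 0.0853 0.037 0.2778
0.578 107 0.0809 0.019 0.2773
0.584 87 0.0774 0.018 0.2776
0.59 105 0.0742 0.019 0.2775
0.596 88 0.0705 0.019 0.2776
0.602 86 0.0676 0.019 0.2777
0.608 99 0.0644 0.019 0.2775
0.614 89 0.0608 0.018 0.2773
0.62 85 0.0578 0.019 0.2774
0.626 86 0.0545 0.018 0.2775
0.632 85 0.0514 0.019 0.2772
0.638 89 0.0479 0.02 0.2776
```

View pics/w2.png

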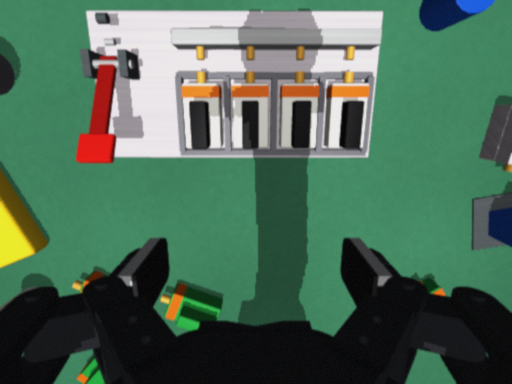

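All four cartridges are seated (orange bands at y≈90 px, noses at the nozzles). The red pad at (97,148) is still up, so I'll press it.

Run:
```python
from h import *
go(.556,.2775,.33,0); ctrl.command_gripper(0,60)
line(.556,.2775,.29,speed=.1)
print(line(.550,.2775,.198,speed=.04,threshold=25),ctrl.observe()['position'],ctrl.observe()['wrist_force'])
ctrl.sleep(.2)
line(.550,.2775,.33,speed=.15)
go(.53,.1,.45,0); ctrl.command_gripper(.085); R,s=look('w3'); [print(r[0],r[1],r[4]) for r in R]
P=cloud(s);z=P[...,2];h,sa,v=cv2.split(cv2.cvtColor(s['pixels'],cv2.COLOR_RGB2HSV))
Q=P[((h<4)|(h>176))&(sa>150)&(z>.01)&(P[...,0]<.57)];print('pad',np.median(Q,0))
# look at valves / driver
go(.50,-.33,.40,0); s=snap('wrist','w4'); print(ctrl.observe()['time_s'],ctrl.observe()['qpos'].round(0))
import pickle; pickle.dump(s,open('w4.pkl','wb'))
```

```text
True [0.55092424 0.27705295 0.2034882 ] [-2.52256235 -0.66958281  5.91705609]
[585.9 166.3] 0.1 63.1
[585.8 105.5] 0.1 63.3
[585.8  43.6] -0.1 63.2
[585.5 -18.3] 0.8 63.1
pad [0.55034196 0.27741596 0.02800626]
42.9 [-26.  42.  81. 101. -44.  76. -25.]
```

View pics/w4.png

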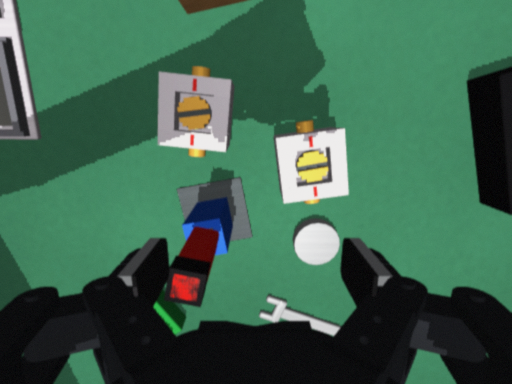

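The lever is latched with its pad at z≈28 mm. In the wrist view the valves are at (194,112) and (313,166), the handle top is at (187,288) and the stand foot at (215,207). Now to measure these.

```bash
cat >> h.py <<'E'
def face(P,m,nm):
    b=max(blobs(m,10),key=lambda b:b.sum()); print(nm,b.sum(),rect(P[b]),'mean',np.nanmean(P[b],0).round(4)); return b
def slotinfo(s,c):
    """c approx valve centre (m). block rect; slot angle from brass halves"""
    P=cloud(s);z=P[...,2];h,sa,v=cv2.split(cv2.cvtColor(s['pixels'],cv2.COLOR_RGB2HSV))
    near=np.hypot(P[...,0]-c[0],P[...,1]-c[1])
    face(P,(near<.055)&(z>.049)&(z<.056)&(sa<60),'block')
    bb=sorted(blobs((near<.022)&(h>12)&(h<32)&(sa>100)&(v>70),30),key=lambda b:-b.sum())[:2]
    Q=[np.array([ray(s,u,w,.050) for w,u in np.argwhere(b)])[:,:2] for b in bb]
    # slot line = linear separator through both halves (straight chord edges)
    X=np.vstack(Q); y=np.r_[np.ones(len(Q[0])),-np.ones(len(Q[1]))]; m=X.mean(0)
    sv=cv2.ml.SVM_create(); sv.setKernel(cv2.ml.SVM_LINEAR); sv.setC(1e3); sv.train(((X-m)*1000).astype(np.float32),cv2.ml.ROW_SAMPLE,y.astype(np.int32))
    w=sv.getUncompressedSupportVectors()
    d=Q[0].mean(0)-Q[1].mean(0)
    r=cv2.minEnclosingCircle(((X)*1000).astype(np.float32))
    print('head circle',np.round(r[0],1),round(r[1],1),'slot ang from halves',np.degrees(np.arctan2(d[1],d[0]))+90,[rect(q)[1:] for q in Q],'mid',((Q[0].mean(0)+Q[1].mean(0))/2*1000).round(1))
E
sed -i '/# slot line/d;/X=np.vstack/s/.*/    X=np.vstack(Q)/;/sv=cv2/d;/w=sv\./d' h.py
cat > m.py <<'E'
from h import *
import pickle
for nm,s in (('wrist',pickle.load(open('w4.pkl','rb'))),('top',pickle.load(open('d0.pkl','rb'))['top'])):
    print('==',nm)
    P=cloud(s);z=P[...,2];x,y=P[...,0],P[...,1];n=np.hypot(x-.45,y+.27);h,sa,v=cv2.split(cv2.cvtColor(s['pixels'],cv2.COLOR_RGB2HSV))
    m=lambda a,b:(n<.09)&(z>a)&(z<b)
    face(P,m(.168,.185),'handletop'); face(P,m(.080,.092)&(h>100)&(h<130),'tube'); face(P,m(.001,.009)&(sa<60),'foot')
    for c in ((.569,-.263),(.512,-.392)): slotinfo(s,c)
E
python3 m.py
```

```text
== wrist
handletop 1442 (array([ 442.1, -276.1]), 30.0, 28.6, -12.6) mean [ 0.444  -0.2767  0.1747]
tube 607 (array([ 442.4, -276.3]), 40.6, 39.9, 10.7) mean [ 0.4506 -0.2806  0.0849]
foot 1925 (array([ 442.3, -276.1]), 84.6, 84.3, -79.6) mean [ 0.457  -0.2836  0.0032]
block 3538 (array([ 570.7, -263.7]), 74.7, 74.1, 84.2) mean [ 0.5719 -0.2638  0.0513]
head circle [ 570.7 -264.1] 18.3 slot ang from halves 98.32837979021355 [(33.5, 13.9, -83.2), (33.6, 13.8, -83.1)] mid [ 570.3 -264.2]
block 3111 (array([ 513.4, -393.3]), 74.4, 74.3, 8.2) mean [ 0.5149 -0.3931  0.0514]
head circle [ 513.2 -392.7] 18.5 slot ang from halves 101.0410131317763 [(33.8, 14.7, -79.9), (32.6, 15.5, -80.1)] mid [ 513.4 -392.7]
== top
handletop 115 (array([ 441. , -274.9]), 29.9, 29.5, -10.3) mean [ 0.4404 -0.2747  0.1755]
tube 70 (array([ 439.9, -274.5]), 40.2, 38.2, -79.2) mean [ 0.4335 -0.2686  0.0858]
foot 279 (array([ 440.6, -274.9]), 83.5, 83.2, -78.2) mean [ 0.4305 -0.2643  0.0046]
block 132 (array([ 567.5, -282.7]), 74.8, 33.1, -6.7) mean [ 0.569  -0.2855  0.0522]
head circle [ 570.1 -262.7] 18.5 slot ang from halves -81.17857479883139 [(32.4, 14.9, -81.6), (31.9, 14.4, -78.4)] mid [ 569.6 -262.8]
block 132 (array([ 509.1, -377.9]), 72.5, 47.7, 8.1) mean [ 0.512  -0.3686  0.0522]
head circle [ 513.3 -392.5] 18.7 slot ang from halves -75.25053215182808 [(32.6, 14.1, -78.5), (31.2, 12.7, 90.0)] mid [ 512.4 -392. ]
```

The stand is at (442.3,-276.1). The handle is at about -11° modulo 90. Slots are at ~98° (valve 1) and ~101° (valve 2), on blocks at -5.8° and 8.2°. I'll take the driver and inspect its blade.

Run:
```python
from h import *
import pickle
ctrl.command_gripper(.06,100)
x,y=.4420,-.2761
go(x,y,.44,-11.5); line(x,y,.296,speed=.1)
ctrl.command_gripper(0,100); o=ctrl.observe(); print('w',o['gripper_width'],o['wrist_force'],o['qpos'].round(0))
line(x,y,.44,speed=.12)
o=ctrl.observe(); print(o['gripper_width'],o['wrist_force'],o['position'],o['orientation'])
a=snap('wrist');b=snap('scene'); pickle.dump((a,b),open('d5.pkl','wb'))
V=b['view'];K=b['mtx'];p=V[:3,:3]@np.array([x,y,.15])+V[:3,3];u=int(K[0,0]*p[0]/-p[2]+K[0,2]);v=int(-K[1,1]*p[1]/-p[2]+K[1,2]);print(u,v)
crop=b['pixels'][v-40:v+40,u-40:u+40,::-1]
cv2.imwrite('pics/w5.png',np.hstack([a['pixels'][:,100:400,::-1],cv2.resize(crop,(384,384),interpolation=3)]))
```

```text
w 0.02709607030532468 [-0.23737075  0.50140074  2.79245561] [-26.  29.  65. 117. -33.  55. -45.]
0.027032828903621894 [ 0.62048698  1.10259906 -2.06363877] [ 0.44174272 -0.27574686  0.43919232] [-1.79980374e+02  9.20608404e-02 -1.14977237e+01]
174 143
```

View pics/w5.png

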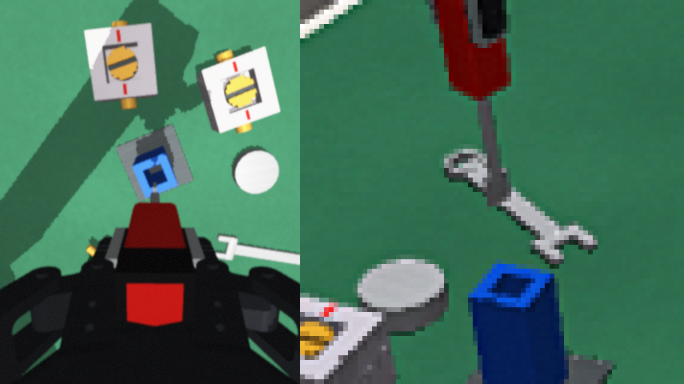

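The wrist view shows the tip just ahead of the handle at about (155,198) in the crop. I'll enlarge that to get the blade's direction.

Run:
```python
from h import *
import pickle
a,b=pickle.load(open('d5.pkl','rb'))
u,v=255,198
cv2.imwrite('pics/w6.png',np.hstack([cv2.resize(a['pixels'][v-30:v+20,u-25:u+25,::-1],(400,400),interpolation=0),cv2.resize(b['pixels'][153:183,165:195,::-1],(400,400),interpolation=0)]))
P=cloud(a);z=P[...,2]; m=(z>.13)&(z<.24)&(abs(P[...,0]-.442)<.03)&(abs(P[...,1]+.276)<.03)
t=np.radians(-11.5);q=P[m]-[.4417,-.2757,0]; L=np.c_[q[:,0]*np.cos(t)+q[:,1]*np.sin(t),-q[:,0]*np.sin(t)+q[:,1]*np.cos(t),q[:,2]]
for lo in np.arange(.13,.24,.006):
    k=L[(L[:,2]>=lo)&(L[:,2]<lo+.006)]
    if len(k): print(lo.round(3),len(k),k.min(0).round(4)[:2],k.max(0).round(4)[:2])
```

```text
0.148 4 [ 0.0072 -0.0015] [0.0074 0.0012]
0.154 8 [ 0.0071 -0.0015] [0.0074 0.0012]
0.16 11 [ 0.0017 -0.0032] [0.0076 0.0029]
0.166 34 [-0.0001 -0.004 ] [0.0075 0.0037]
0.172 17 [ 0.0007 -0.0039] [0.0035 0.0036]
0.178 21 [ 0.0006 -0.0038] [0.0034 0.0035]
0.184 20 [ 0.0003 -0.0038] [0.0034 0.0034]
0.19 16 [ 0.0012 -0.0029] [0.0034 0.0034]
0.196 5 [ 0.0029 -0.0021] [0.0034 0.001 ]
0.226 3 [ 0.0128 -0.0093] [ 0.0129 -0.0036]
0.232 115 [ 0.0092 -0.0136] [0.0137 0.0138]
0.238 44 [ 0.0097 -0.014 ] [0.0137 0.013 ]
```

View pics/w6.png

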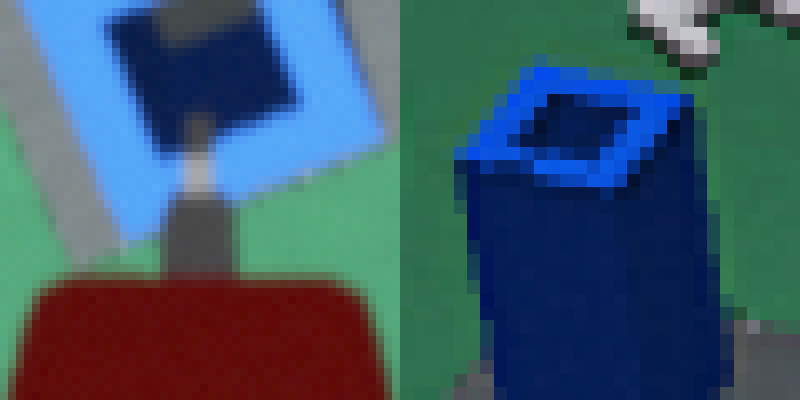

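The blade lies along tool x: its edge is at +7.4 mm, ±1.5 mm in tool y, well centred. Inserting into valve 1.

```bash
cat >> h.py <<'E'
def st(t=''):
    o=ctrl.observe(); print(t,'t',round(o['time_s'],1),'p',o['position'].round(4),'yaw',round(o['orientation'][2],1),'F',o['wrist_force'].round(1),'Tz',round(o['wrist_torque'][2],3),'j',o['qpos'].round(0)[[0,2,6]],'w',round(o['gripper_width'],4)); return o
def insert(x,y,yaw):
    go(x,y,.44,yaw); line(x,y,.350,speed=.1); ctrl.sleep(.3); st('above')
    hit=line(x,y,.3325,speed=.015,threshold=5); st(f'hit {hit}'); return hit
E
python3 - <<'E'
from h import *
x,y=.5704,-.2637
insert(x,y,97.8-180)
E
```

```text
above t 49.6 p [ 0.5705 -0.2638  0.3505] yaw -82.2 F [-0.  -0.3 -2.5] Tz 0.005 j [ -30.   78. -113.] w 0.0268
hit False t 50.9 p [ 0.5703 -0.2638  0.3328] yaw -82.2 F [-1.2  0.7  0.3] Tz -0.049 j [ -29.   76. -112.] w 0.0266
```

Force at depth is +2.8 N, so the blade is in the slot and resting on its floor. Turning counter-clockwise.

```bash
cat >> h.py <<'E'
def turn(x,y,y0,y1,z=.3325,step=6,tmax=.6):
    yaw=y0
    while yaw<y1:
        yaw=min(yaw+step,y1); ctrl.servo_line([x,y,z],down(yaw),speed=.05)
        o=st(f'cmd {yaw:.0f}')
        if abs(o['wrist_torque'][2])>tmax: break
    return yaw
E
python3 - <<'E'
from h import *
turn(.5704,-.2637,-82.2,-60)
E
```

```text
cmd -76 t 51.2 p [ 0.5704 -0.2639  0.3328] yaw -76.3 F [-0.3  1.   0.6] Tz 0.0 j [ -29.   75. -107.] w 0.0272
cmd -70 t 51.5 p [ 0.5703 -0.264   0.3327] yaw -70.4 F [ 0.2 -0.7  2. ] Tz -0.0 j [ -29.   74. -102.] w 0.027
cmd -64 t 51.7 p [ 0.5703 -0.264   0.3327] yaw -64.5 F [-0.6 -0.7  1.6] Tz -0.085 j [-28.  73. -97.] w 0.027
cmd -60 t 52.0 p [ 0.5704 -0.2639  0.3326] yaw -60.2 F [ 0.1 -0.5  1.5] Tz -0.037 j [-28.  73. -93.] w 0.0269
```

Run:
```python
from h import *
x,y=.5704,-.2637
e=turn(x,y,-60,14,tmax=.4)
print('end',e)
```

```text
cmd -54 t 52.2 p [ 0.5704 -0.2639  0.3326] yaw -54.2 F [-0.2 -0.6  0.6] Tz -0.037 j [-28.  71. -88.] w 0.0269
cmd -48 t 52.5 p [ 0.5704 -0.2638  0.3326] yaw -48.2 F [-0.4 -0.4  0.3] Tz -0.086 j [-27.  70. -83.] w 0.0271
cmd -42 t 52.7 p [ 0.5704 -0.2638  0.3326] yaw -42.3 F [-0.4 -0.4  0.3] Tz -0.031 j [-27.  69. -77.] w 0.0269
cmd -36 t 53.0 p [ 0.5705 -0.2638  0.3326] yaw -36.3 F [ 0.1 -1.6  0. ] Tz -0.048 j [-26.  68. -72.] w 0.0266
cmd -30 t 53.2 p [ 0.5705 -0.2637  0.3326] yaw -30.2 F [ 0.4 -0.7  0.9] Tz -0.047 j [-26.  67. -67.] w 0.0272
cmd -24 t 53.5 p [ 0.5705 -0.2637  0.3326] yaw -24.3 F [ 1.2 -1.5  1.3] Tz -0.119 j [-25.  66. -62.] w 0.0271
cmd -18 t 53.8 p [ 0.5705 -0.2637  0.3325] yaw -18.2 F [ 0.6 -1.2  0.4] Tz -0.1 j [-25.  64. -57.] w 0.0269
cmd -12 t 54.0 p [ 0.5705 -0.2636  0.3325] yaw -12.2 F [ 1.3 -0.4  1.4] Tz -0.06 j [-24.  63. -52.] w 0.0272
cmd -6 t 54.3 p [ 0.5705 -0.2636  0.3325] yaw -6.2 F [1.6 0.1 0.7] Tz -0.089 j [-24.  62. -46.] w 0.0269
cmd 0 t 54.5 p [ 0.5705 -0.2636  0.3325] yaw -0.3 F [1.  0.4 1.3] Tz -0.099 j [-23.  60. -41.] w 0.0265
cmd 6 t 54.8 p [ 0.5705 -0.2636  0.3325] yaw 5.8 F [0.8 0.  0.7] Tz -0.05 j [-22.  59. -36.] w 0.0273
cmd 12 t 55.1 p [ 0.5704 -0.2636  0.3325] yaw 11.7 F [1.8 0.7 1. ] Tz -0.053 j [-21.  58. -31.] w 0.0268
cmd 14 t 55.3 p [ 0.5705 -0.2635  0.3324] yaw 13.8 F [1.3 0.4 2. ] Tz -0.163 j [-21.  57. -29.] w 0.027
end 14
```

Run:
```python
from h import *
x,y=.5704,-.2637
e=turn(x,y,14,32,step=3,tmax=.5)
print('end',e)
```

```text
cmd 17 t 55.6 p [ 0.5703 -0.2636  0.3324] yaw 16.8 F [1.3 0.3 1.1] Tz -0.253 j [-21.  57. -27.] w 0.0271
cmd 20 t 55.8 p [ 0.5703 -0.2636  0.3324] yaw 19.8 F [1.6 0.3 1.5] Tz -0.355 j [-20.  56. -24.] w 0.0268
cmd 23 t 56.1 p [ 0.5703 -0.2636  0.3324] yaw 22.8 F [ 0.4  1.2 -0.1] Tz -0.552 j [-20.  55. -21.] w 0.0269
end 23
```

The torque is climbing hard, so valve 1 is on its stop. I'll back off into the play, lift and check.

```bash
cat > chk.py <<'E'
from h import *
def blade():
    o=ctrl.observe(); a=snap('wrist'); P=cloud(a);p=o['position'];t=np.radians(o['orientation'][2])
    q=P-[p[0],p[1],0]; L=np.stack([q[...,0]*np.cos(t)+q[...,1]*np.sin(t),-q[...,0]*np.sin(t)+q[...,1]*np.cos(t),q[...,2]-p[2]],-1)
    m=(abs(L[...,0])<.02)&(abs(L[...,1])<.015)&(L[...,2]>-.292)&(L[...,2]<-.273)
    k=L[m]; k=k[k[:,0]>.006]; print('blade edge n',len(k),'x',k[:,0].max().round(4),'y',k[:,1].min().round(4),k[:,1].max().round(4), 'zmin',k[:,2].min().round(4))
    return a
E
python3 - <<'E'
from chk import *
x,y=.5704,-.2637
ctrl.servo_line([x,y,.3325],down(9),speed=.05); st('back')
line(x,y,.44,speed=.08); blade()
go(.45,-.33,.46,0); a=blade(); cv2.imwrite('pics/w7.png',a['pixels'][:,:,::-1])
for c in ((.5704,-.2637),(.5133,-.3927)): slotinfo(a,c)
E
```

```text
back t 56.5 p [ 0.5704 -0.2635  0.3323] yaw 9.2 F [0.3 0.7 0.9] Tz -0.058 j [-22.  58. -33.] w 0.0272
blade edge n 18 x 0.0078 y -0.0015 0.0013 zmin -0.2889
blade edge n 18 x 0.0082 y -0.0013 0.0014 zmin -0.2894
block 2820 (array([ 571. , -263.7]), 74.6, 74.2, 84.1) mean [ 0.5722 -0.264   0.0514]
head circle [ 570.7 -263.9] 18.6 slot ang from halves -3.300954727016233 [(34.0, 14.6, -5.8), (32.8, 14.6, -3.1)] mid [ 570.  -264.1]
block 2477 (array([ 513.6, -393.3]), 74.3, 74.0, -81.9) mean [ 0.5146 -0.3934  0.0514]
head circle [ 513.4 -393.3] 17.7 slot ang from halves 100.2395799102037 [(33.4, 13.8, -79.2), (32.4, 13.7, -79.1)] mid [ 513.2 -392.7]
```

View pics/w7.png

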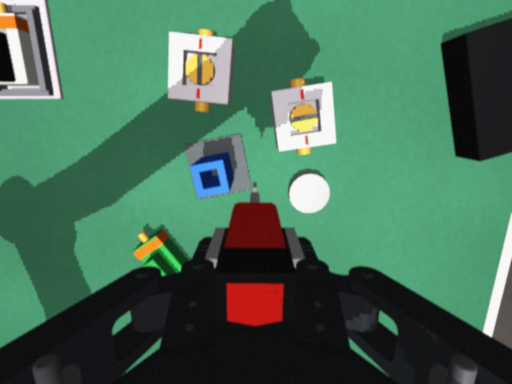

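The valve 1 slot at (200,68) now lies along its stubs, about -4° as expected, and the blade hasn't slipped. On to valve 2 at (303,117).

Run:
```python
from chk import *
x,y=.5133,-.3929
h=insert(x,y,100.5-180)
if h: raise SystemExit
e=turn(x,y,-79.5,25,step=6,tmax=.4)
if e<36: e=turn(x,y,e,40,step=3,tmax=.5)
ctrl.servo_line([x,y,.3325],down(e-12),speed=.05); st('back')
line(x,y,.44,speed=.08); blade()
go(.45,-.33,.46,0); a=blade()
for c in ((.5704,-.2637),(.5133,-.3927)): slotinfo(a,c)
```

```text
above t 61.0 p [ 0.5134 -0.393   0.3505] yaw -79.5 F [ 0.3  0.4 -1.4] Tz 0.005 j [-15.  76. -98.] w 0.027
hit False t 62.4 p [ 0.5133 -0.3929  0.3328] yaw -79.5 F [-0.8  1.4  0.7] Tz 0.05 j [-15.  75. -98.] w 0.0272
cmd -74 t 62.6 p [ 0.5133 -0.3931  0.3329] yaw -73.6 F [-0.6  0.4 -0.3] Tz 0.011 j [-15.  74. -92.] w 0.0267
cmd -68 t 62.9 p [ 0.5132 -0.3932  0.3328] yaw -67.7 F [ 0.4 -0.4 -0.4] Tz -0.017 j [-14.  73. -87.] w 0.0269
cmd -62 t 63.1 p [ 0.5132 -0.3932  0.3327] yaw -61.8 F [-0.  -0.8  2. ] Tz -0.125 j [-14.  72. -82.] w 0.0269
cmd -56 t 63.4 p [ 0.5132 -0.3931  0.3326] yaw -55.8 F [-0.5 -0.9  0.4] Tz -0.03 j [-14.  71. -77.] w 0.0267
cmd -50 t 63.6 p [ 0.5132 -0.3931  0.3326] yaw -49.8 F [0.4 0.  1.4] Tz -0.04 j [-13.  70. -71.] w 0.0271
cmd -44 t 63.9 p [ 0.5133 -0.3931  0.3326] yaw -43.8 F [-0.4 -0.9 -0.5] Tz -0.059 j [-13.  69. -66.] w 0.0272
cmd -38 t 64.2 p [ 0.5133 -0.393   0.3326] yaw -37.8 F [-0.6 -0.9  0.8] Tz -0.075 j [-12.  68. -61.] w 0.0269
cmd -32 t 64.4 p [ 0.5133 -0.393   0.3326] yaw -31.8 F [ 0.7 -1.1  1.4] Tz -0.093 j [-12.  66. -56.] w 0.0269
cmd -26 t 
[... 1535 characters left out ...]
0.8  0.7  0.7] Tz -0.601 j [-4. 51.  6.] w 0.0267
back t 68.6 p [ 0.5135 -0.3927  0.3323] yaw 28.2 F [-1.1  1.1  0.3] Tz -0.224 j [-5. 54. -4.] w 0.0271
blade edge n 18 x 0.0077 y -0.0013 0.0014 zmin -0.2883
blade edge n 19 x 0.0082 y -0.0017 0.001 zmin -0.2898
block 2821 (array([ 570.9, -263.9]), 74.2, 74.0, 84.2) mean [ 0.5724 -0.2639  0.0514]
head circle [ 570.4 -264. ] 18.4 slot ang from halves -4.891283643918882 [(33.0, 14.6, -2.6), (32.8, 14.6, -2.8)] mid [ 569.9 -264.1]
block 2465 (array([ 513.6, -393.4]), 74.3, 74.1, -82.0) mean [ 0.5147 -0.3933  0.0514]
head circle [ 513.6 -393.4] 17.8 slot ang from halves 9.393169117835768 [(31.8, 15.0, 10.5), (31.5, 14.2, 9.0)] mid [ 513.5 -392.8]
```

Both slots are along the stubs: -4° and 9.7°, against expected -4.1° and 9.8°. Returning the screwdriver.

Run:
```python
from chk import *
x,y=.4420,-.2761
go(x,y,.44,-11.5); line(x,y,.31,speed=.08,threshold=12); st('a')
print(line(x,y,.294,speed=.02,threshold=5)); o=st('b')
if o['position'][2]<.299:
    ctrl.command_gripper(.06); line(x,y,.44,speed=.12)
    go(.50,-.33,.45,0); ctrl.command_gripper(.085); s=snap('wrist'); P=cloud(s);z=P[...,2];x,y=P[...,0],P[...,1];n=np.hypot(x-.45,y+.27)
    face(P,(n<.09)&(z>.160)&(z<.195),'handletop')
    for c in ((.5704,-.2637),(.5133,-.3927)): slotinfo(s,c)
    R,s2=look(); [print(r[0],r[1],r[4]) for r in R]
    P=cloud(s2);z=P[...,2];h,sa,v=cv2.split(cv2.cvtColor(s2['pixels'],cv2.COLOR_RGB2HSV))
    Q=P[((h<4)|(h>176))&(sa>150)&(z>.01)&(P[...,0]<.57)];print('pad',np.median(Q,0))
    t=snap('scene'); cv2.imwrite('pics/end.png',t['pixels'][:,:,::-1]); st()
```

```text
a t 72.9 p [ 0.4422 -0.2763  0.3105] yaw -11.5 F [ 0.7  0.3 -2. ] Tz 0.005 j [-26.  66. -46.] w 0.0267
True
b t 73.6 p [ 0.442  -0.2761  0.2966] yaw -11.5 F [-0.4  0.5  4.6] Tz 0.052 j [-25.  64. -45.] w 0.0268
handletop 1100 (array([ 442., -276.]), 29.6, 28.6, -12.7) mean [ 0.4444 -0.2767  0.1735]
block 2639 (array([ 570.8, -263.9]), 74.3, 74.0, 84.1) mean [ 0.572  -0.2638  0.0513]
head circle [ 570.4 -263.7] 18.2 slot ang from halves 176.18136279182045 [(31.9, 14.7, -2.9), (30.9, 14.7, -2.7)] mid [ 570.3 -264.1]
block 2361 (array([ 513.6, -393.3]), 74.3, 74.1, -81.8) mean [ 0.5148 -0.3933  0.0514]
head circle [ 513.3 -393. ] 18.2 slot ang from halves 9.723351010797671 [(33.9, 15.1, 9.7), (34.1, 14.0, 10.5)] mid [ 513.6 -392.8]Traceback (most recent call last):
  File "<stdin>", line 10, in <module>
  File "h.py", line 43, in look
    return [r for r in ribs(s) if r[2]>48 and r[4]>52],s
                       ~~~~^^^
  File "h.py", line 27, in ribs
    z=P[...,2]; o=(hsv[...,0]<22)&(hsv[...,0]>5)&(hsv[...,1]>150)&(hsv[...,2]>120)&(z<.05)
      ^
NameError: name 'P' is not defined
```

My earlier `sed` clean-up deleted the `hsv` line in `ribs()`. I'll put it back and finish the check.

```bash
sed -i 's/^    z=P\[\.\.\.,2\]; o=/    P=cloud(s); hsv=cv2.cvtColor(s["pixels"],cv2.COLOR_RGB2HSV); out=[]\n&/' h.py
python3 - <<'E'
from h import *
R,s2=look(); [print(r[0],r[1],r[4]) for r in R]
P=cloud(s2);z=P[...,2];h,sa,v=cv2.split(cv2.cvtColor(s2['pixels'],cv2.COLOR_RGB2HSV))
Q=P[((h<4)|(h>176))&(sa>150)&(z>.01)&(P[...,0]<.57)];print('pad',np.median(Q,0))
t=snap('scene'); cv2.imwrite('pics/end.png',t['pixels'][:,:,::-1]); st()
E
```

```text
[586.1 105.6] -0.0 63.4
[585.8 -18. ] -0.1 63.1
[585.  166.3] 0.3 63.1
[581.2  40.9] -0.7 63.2
pad [0.55083865 0.27760131 0.02802399]
 t 78.2 p [0.5301 0.0996 0.45  ] yaw -0.0 F [ 0.2 -0.2 -0.5] Tz -0.043 j [-75.  70. -90.] w 0.085
```

View pics/end.png

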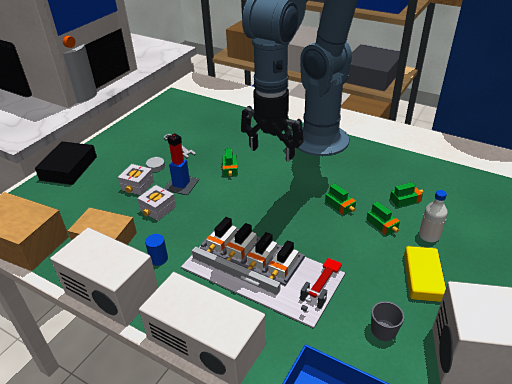

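One thing changed: the bay 3 cartridge was knocked about 5 mm back. It looks flat and inside the bay, but I'll check its tilt and its clearance to the lip before deciding.

Run:
```python
from h import *
s=snap('wrist'); P=cloud(s); v=cv2.cvtColor(s['pixels'],cv2.COLOR_RGB2HSV)
for y0,xc in ((.0409,.5812),(.1056,.5861),(-.018,.586)):
    m=(v[...,2]<75)&(P[...,2]>.055)&(P[...,2]<.075)&(abs(P[...,1]-y0)<.009)&(abs(P[...,0]-xc)<.026)
    q=P[m]; A=np.c_[q[:,:2]-[xc,y0],np.ones(len(q))]; print('rib plane',np.linalg.lstsq(A,q[:,2],rcond=None)[0].round(4))
    w=(v[...,1]<60)&(v[...,2]>120)&(P[...,2]>.030)&(P[...,2]<.045)&(abs(P[...,1]-y0)<.03)&(abs(P[...,0]-.59)<.06)
    b=P[w]; A=np.c_[b[:,:2]-[.59,y0],np.ones(len(b))]; print(' body top',len(b),np.linalg.lstsq(A,b[:,2],rcond=None)[0].round(4),b.min(0).round(4),b.max(0).round(4))
u,w=np.argwhere(np.hypot(P[...,0]-.59,P[...,1]-.042)<.004).mean(0).astype(int)
cv2.imwrite('pics/b3.png',cv2.resize(s['pixels'][u-65:u+55,w-80:w+80,::-1],(800,600),interpolation=3))
```

```text
rib plane [-0.0005 -0.04    0.0633]
 body top 930 [-0.003  -0.0026  0.0373] [0.5525 0.0169 0.0338] [0.6319 0.0627 0.0421]
rib plane [ 0.0017 -0.0157  0.0633]
 body top 1059 [ 0.002  -0.0028  0.0372] [0.5563 0.0827 0.0306] [0.6498 0.1281 0.0398]
rib plane [ 0.0021 -0.1221  0.0631]
 body top 876 [ 0.0005 -0.0004  0.0373] [ 0.5561 -0.0421  0.032 ] [0.6495 0.0042 0.0432]
```

View pics/b3.png

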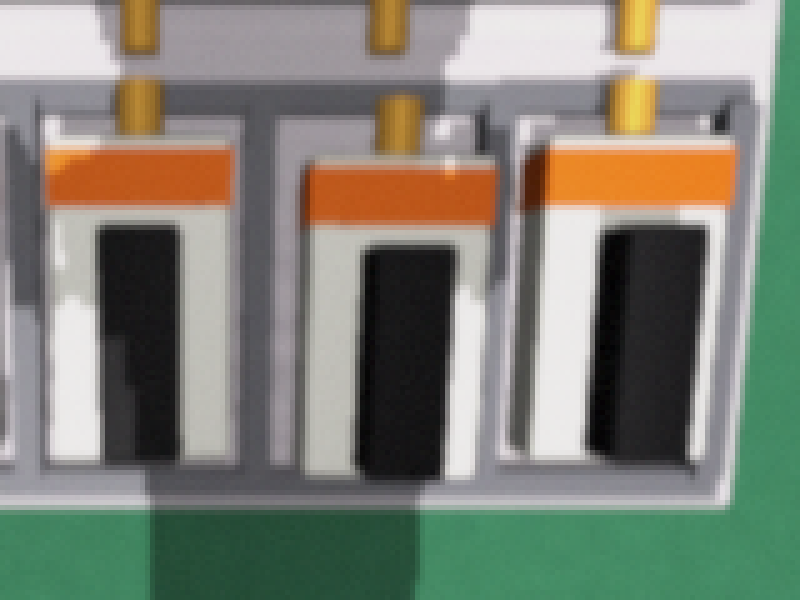

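The crop shows the middle cartridge (bay 3, rib at (405,360)) flat on the floor and inside the bay, but pushed against the rear lip. I'll slide it gently back to centre along the floor, without lifting it.

Run:
```python
from h import *
x,y=.5828,.0409
go(x,y,.30,0); ctrl.command_gripper(.042,20); line(x,y,.2165,speed=.06,threshold=8); st('at')
ctrl.command_gripper(0,25); st('grip')
line(.5872,.0433,ctrl.observe()['position'][2],speed=.02,threshold=15); st('slid')
ctrl.command_gripper(.042); line(.5872,.0433,.30,speed=.1)
go(.53,.1,.45,0); ctrl.command_gripper(.085)
R,s=look(); [print(r[0],r[1],r[4]) for r in R]
P=cloud(s);z=P[...,2];h,sa,v=cv2.split(cv2.cvtColor(s['pixels'],cv2.COLOR_RGB2HSV))
Q=P[((h<4)|(h>176))&(sa>150)&(z>.01)&(P[...,0]<.57)];print('pad',np.median(Q,0)); st()
```

```text
at t 81.0 p [0.583  0.0409 0.2169] yaw 0.0 F [ 0.   0.1 -0.3] Tz 0.01 j [-47.  50. -67.] w 0.0424
grip t 81.3 p [0.583  0.0409 0.2169] yaw -0.0 F [-1.   0.5  1.5] Tz 0.041 j [-47.  50. -67.] w 0.0192
slid t 81.7 p [0.5876 0.0435 0.2169] yaw 0.0 F [0.4 0.4 0.6] Tz -0.038 j [-47.  50. -67.] w 0.0191
[585.9 105.5] 0.2 63.4
[585.8  43.8] -0.4 63.3
[585.6 -18. ] 0.2 63.1
[585.4 166.3] 0.6 63.2
pad [0.55039198 0.27767478 0.02809243]
 t 84.6 p [0.53   0.1    0.4501] yaw 0.0 F [ 0.6 -0.2 -0.3] Tz -0.072 j [-76.  72. -89.] w 0.0851
```

```bash
python3 -c "
from h import *
print(ctrl.close_job())"
```

```text
the job is handed in; nothing more can be done
None
```

The job is handed in, verdict not shown: all four cartridges are seated nose to the rail, the lever is latched, both valves were then opened to their stops, and the screwdriver is back in its stand; the bay 3 cartridge got knocked about 5 mm within its bay, and I slid it back to centre after the valves were open.

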